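Proof-load a soldered bangle on the bench pull tester

TASK

Proof-load the freshly soldered brass bangle: take it from the charcoal block, lay it flat over both upright pins of the pull tester and let go of it. Then grip the wooden handle and draw it slowly out, so that the bangle pulls on the sprung gauge, until the dark blue pointer stands level with the red rider on the scale, never clearly past it, and keep it there for at least three seconds; finish while still holding the handle so. Leave the red rider as it is set, and the borax dish, tweezers and needle file where they lie.

Things in the scene. Friction and masses are not known exactly. Their poses are not given: they have to be found in the camera images.
- tester: bench pull tester, fixed. Origin: underside of its base, on the bench. x points from the wooden handle to the grey spring housing, so the handle is pulled along -x; z up. Base bar x -110 to 158 mm, 44 wide, 10 high (rails to 16 mm), two feet 90 mm wide, 12 mm high with screws. Housing x 45 to 155 mm, 38 wide, 48 high, white scale on top (pointers to 53 mm)
- gauge (a joint): sprung gauge block with an upright pin, m: 0 unloaded, grows as it is drawn out of the housing towards the handle, at most 0.050; spring about 0.4 N per mm, returns by itself. The dark blue pointer on the scale moves with it (a scale line each 5 mm)
- gauge_pin (a point): on the axis of the gauge block's upright steel pin (10 mm diameter), 6 mm above the block's flat top, the half-height of a bangle lying there. Block top is 32 mm above the bench, pin tip 54 mm; block 30 mm wide, from 15 mm on the handle side of the pin to 38 mm on the housing side
- carriage (a joint): carriage with an upright pin and the D-handle, m: 0 pushed home, grows as the handle is pulled out, at most 0.085; no spring of its own, friction 1 to 2 N, stays where left while nothing pulls it. At gauge 0 and carriage 0 the pin axes are 26 mm apart; both slide along the tester's x
- carriage_pin (a point): on the axis of the carriage's upright steel pin (10 mm diameter, tip 54 mm above the bench), 6 mm above the carriage's flat top, which is 32 mm above the bench, 30 mm wide, and reaches from 9 mm on the housing side of the pin to 47 mm on the handle side
- handle (a point): centre of the dark wooden cross-bar of the D-handle, 36 mm above the bench: bar 14 mm thick, 74 mm long (along the tester's y), on two 6 mm steel legs 28 mm either side; clear opening 50 mm across, 45 mm along the pull at the middle, between bar and carriage block. Moves with the carriage, 99 mm further out than its pin
- rider (a joint): red rider that marks the proof load on the scale, m: it reads the value of the gauge at which pointer and rider stand level; stiff, stays where it is set
- rider_tip (a point): tip line of the red rider, on the centre line of the scale; axes as the tester's (x towards the housing end)
- pointer (a point): the dark blue pointer of the gauge, on the centre line of the scale, 51 mm above the bench like the rider tip; axes as the tester's. It stands level with the rider when both have the same place along the tester's x
- bangle_center (a point): centre of the brass bangle (half-way up, on its axis): rigid ring, outer diameter 82 mm, inner diameter 66 mm, 12 mm high, so its wall is 8 mm thick; about 60 g; z is its axis. At first it lies flat on the charcoal block, top 30 mm above the bench. Over the pins it draws tight when the pin axes are 56 mm apart
- charcoal_center (a point): centre of the top face of the black charcoal block, 64 x 117 x 30 mm (long along its y), loose on the bench; the bangle lies on it
- borax_dish: white round dish, 72 mm across, 18 mm high, origin at the centre of its underside; not to be disturbed
- tweezers: steel tweezers, 14 x 142 x 9 mm, long along y, origin at the centre of the underside; not to be disturbed
- needle_file: needle file with red handle, 8 x 173 x 8 mm, long along y, origin at the centre of the underside; not to be disturbed
Not all that is in view belongs to the job. What is shaped like the part that bears bangle_center but green is not meant.

How it is judged:
By the outcome, as a careful person would: the job done as asked, in the order asked, and still so for the second after the job is handed in, while the arm keeps its last pose, push and grip.
It also fails if it takes over 64 s, if anything falls off the work surface, if the arm or the gripper's body presses on something with over 40 N, if the wrist force passes 120 N, or if a joint passes its speed limit or range.

ROBOT

A 6-joint arm with a two-finger parallel gripper is mounted at the origin on a cart in front of the work surface, level with it; the furniture and walls round the work are solid. World frame = base frame: x ahead of the robot, y to its left, z up, the work surface at z = 0. Lengths are in m, angles in rad, forces in N, time in s.
With the tool pointing down it reaches from about 0.375 to 0.925 m from the base axis. Payload 5.7 kg.
Tool frame: the origin (TCP) lies at the very end of the fingers, on their centre line; the grasp point (between the pads) lies 19 mm behind it (arm.grasp_offset is the distance from the TCP to the grasp point, in m); z points along the fingers, x is the direction in which the jaws open and shut, and the axes are right-handed (so a half turn about z gives the same grasp; the last joint's range is limited). The gripper opens to 88 mm and grips with 3 to 60 N. Pads are 20 mm wide; open, the fingers measure 115 mm over their backs; the gripper's body (75 mm by 178 mm) begins 61 mm behind the grasp point.
Start: joints at [-1.464, 0.359, 1.51, -0, 1.272, -0.115], TCP at [0.132, -0.585, 0.223] pointing down, gripper open.
Joint ranges: [-2.97, 2.97], [-1.01, 2.36], [0.21, 2.38], [-0.96, 4.11], [0.2, 2.71], [-2.98, 2.98]. Speed limits (rad/s): [2.39, 2.39, 3.14, 3.14, 3.14, 3.14].

INTERFACE

Orientations are given as a rotation vector (axis times angle).
In Python, from cell import sensors, cams, arm gives the robot as it stands.
- The arm moves only by the tool arm_command, never from a script. Its argument "deltas" is a list of rows, each an object of numbers: "x", "y", "z": the shift along the tool's x, y, z in cm; "ax", "ay", "az": the turn, a rotation vector about the tool's x, y, z in rad. A call has exactly 8 rows; each row is the pose to reach, as a shift and turn from the pose commanded when the call began, along the tool's axes at that moment; what a row does not reach only later rows make up. A row lasts 1/8 s, in which the tool goes at most 62.5 mm and 10.7 degrees, less where a joint would pass 70% of its speed; a pose out of reach is approached as far as the arm can. A call with a gripper value outside its range is refused whole. "claw" is the finger opening in cm, from 0 to 8.78, set as the call begins (left out, the last holds). The fingers move at their own pace and stop on an object; the grip force is fixed at half the most. Time passes only in rows, so rows that repeat a pose let the fingers close, or fill a call up. It gives the time, the measured TCP pose, the force and the opening at its end, in the units of the state.
- sensors.state(): the state, without advancing time (a new reading comes with each control period).
- cams.snapshot(name): name is "side" or "top" or "wrist"; returns a dict with "image" (480x640x3 uint8, blue, green, red), "range_z" (480x640 float32, m along the optical axis (not along the pixel's ray), 0 where there is no reading), "mtx" (3x3 intrinsics, pixels), "xyz" and "attitude" of the camera in the world; the wrist camera has in their place "hand_eye" (4x4, takes a point from camera to tool coordinates, whose origin is the TCP and whose axes are the tool frame's). Camera axes: x right, y down, z forward; pixel columns grow to the right and rows downward; lengths in m; the calibration is good to about 2 mm. A picture is of the moment at which its call begins: read the wrist's pose just before it.
- arm.sign_off(): hands the job in, once; it reports no verdict.
The state is a dict: "t": time; "q": joint angles; "qd": joint speeds; "joint_torque": joint torques, N m; "ee_pos": TCP position; "tool_rot": TCP orientation; "ft_force": force on the tool from outside, world axes, zero at the start; "wrist_torque": the same for the moment, N m; "finger_gap": opening from 0.0 (shut) to 1.0 (fully open).
Only numpy, scipy, OpenCV 4.12 (cv2) and the standard library are available. Lean on these libraries where they do the work, as an engineer would, in place of code of your own. Each camera call takes 0.05 s, during which the arm holds its last target.

## Working session

There is one attempt and no reset: what is moved stays moved. The work goes in short steps, Python scripts to look and compute and a tool call to move; the robot and the scene stay as the last step left them, time stands still between calls to the robot, and variables do not carry over. Pictures are saved under pics/ and viewed, and the job is handed in when it is done.

Besides the shell and the picture viewer there is one more tool, called as name([rows], argument=value, ...), one row to a line, values as JSON. arm_command: Moves the arm, as the interface text tells. Its arguments: {"type":"object","properties":{"deltas":{"type":"array"},"claw":{"type":"number"}},"required":["deltas"]}

```bash
ls; mkdir -p pics
python3 - <<'E'
from cell import sensors, cams, arm
import cv2, numpy as np
s=sensors.state(); print(s)
for n in ("side","top","wrist"):
    d=cams.snapshot(n); cv2.imwrite(f"pics/a_{n}.png",d["image"]); np.savez(f"pics/a_{n}.npz",**d)
    print(n,{k:v for k,v in d.items() if k not in("image","range_z")})
E
```

```text
pics
{'t': 0.0, 'q': array([-1.46410192e+00,  3.59503427e-01,  1.51140244e+00, -6.49746022e-06,
        1.27244542e+00, -1.15114096e-01]), 'qd': array([ 1.22772882e-03,  1.78506579e-03, -1.34799515e-03,  4.70288378e-04,
        2.51874765e-05, -7.72333742e-04]), 'joint_torque': array([ 1.04397794e-03, -5.15374124e+01, -2.70728821e+01,  6.75682258e-02,
        3.51497519e-02, -1.27039721e-04]), 'ee_pos': array([ 0.13190814, -0.58464827,  0.22182191]), 'tool_rot': array([-2.45268595e+00,  1.96115146e+00,  1.95125500e-03]), 'ft_force': array([-0.86844387, -0.61513268,  0.52206617]), 'wrist_torque': array([-0.00258163,  0.01355977, -0.06424986]), 'finger_gap': 0.9975922800831004}
side {'mtx': array([[436.69695435,   0.        , 326.80225285],
       [  0.        , 436.69695435, 240.42990076],
       [  0.        ,   0.        ,   1.        ]]), 'xyz': array([0.32933304, 0.93951366, 0.45444076]), 'attitude': array([-0.23660698,  2.48475004, -1.70605808])}
top {'mtx': array([[531.13545011,   0.        , 316.34202368],
       [  0.        , 531.13545011, 232.25339046],
       [  0.        ,   0.        ,   1.        ]]), 'xyz': array([ 0.3894082 , -0.05611308,  1.36407128]), 'attitude': array([-2.13391759,  2.19491586, -0.1482341 ])}
wrist {'mtx': array([[416.16130087,   0.        , 320.20471297],
       [  0.        , 416.16130087, 238.7770047 ],
       [  0.        ,   0.        ,   1.        ]]), 'hand_eye': array([[ 9.99999173e-01, -4.17516390e-04,  1.21633873e-03,
         7.01407444e-04],
       [ 5.67465198e-05,  9.59234823e-01,  2.82610245e-01,
        -7.60091959e-02],
       [-1.28474888e-03, -2.82609942e-01,  9.59234054e-01,
        -1.62665552e-01],
       [ 0.00000000e+00,  0.00000000e+00,  0.00000000e+00,
         1.00000000e+00]])}
```

View pics/a_top.png

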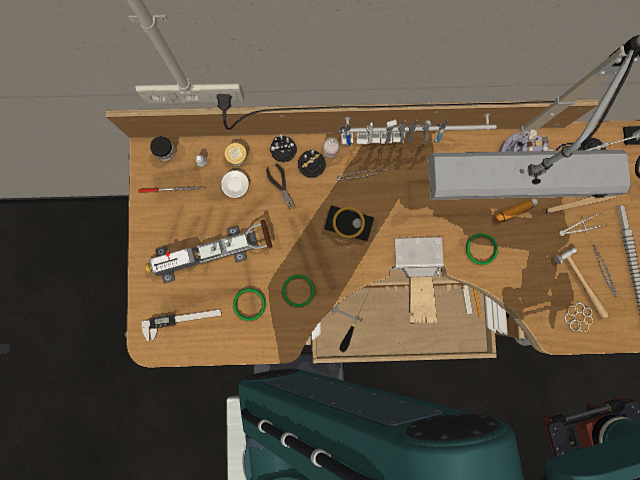

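View pics/a_side.png

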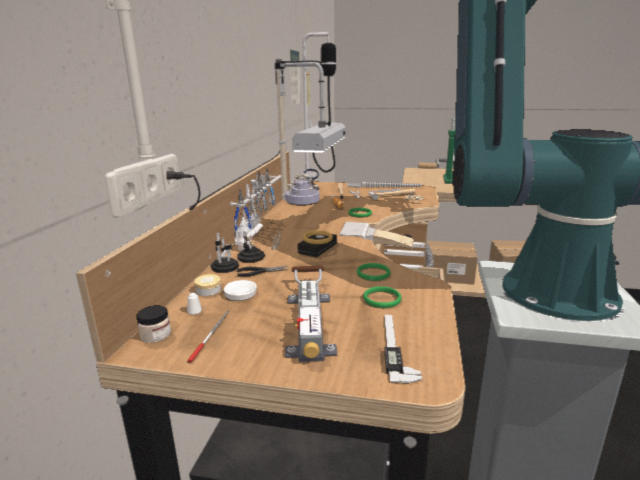

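View pics/a_wrist.png

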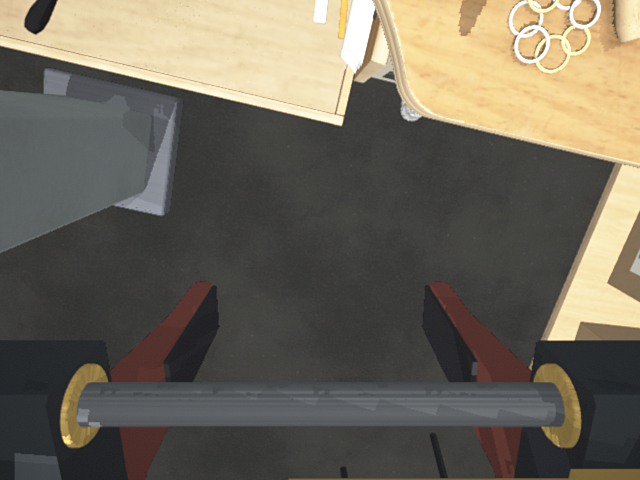

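```bash
cat > h.py <<'E'
import numpy as np, cv2
from scipy.spatial.transform import Rotation as R
def load(n,p="a"):
    return dict(np.load(f"pics/{p}_{n}.npz"))
def T(d,state=None):
    M=np.eye(4)
    if "hand_eye" in d:
        W=np.eye(4);W[:3,:3]=R.from_rotvec(state["tool_rot"]).as_matrix();W[:3,3]=state["ee_pos"]
        return W@d["hand_eye"]
    M[:3,:3]=R.from_rotvec(d["attitude"]).as_matrix();M[:3,3]=d["xyz"];return M
def ray(d,M,uv,z):
    uv=np.atleast_2d(np.float64(uv)); K=d["mtx"]
    r=np.c_[(uv[:,0]-K[0,2])/K[0,0],(uv[:,1]-K[1,2])/K[1,1],np.ones(len(uv))]@M[:3,:3].T
    return M[:3,3]+r*((z-M[2,3])/r[:,2])[:,None]
def proj(d,M,P):
    P=np.atleast_2d(P); c=(P-M[:3,3])@M[:3,:3]; K=d["mtx"]
    return np.c_[c[:,0]/c[:,2]*K[0,0]+K[0,2],c[:,1]/c[:,2]*K[1,1]+K[1,2]]
def save(name,img,box,s):
    x0,y0,x1,y1=box; cv2.imwrite(name,cv2.resize(img[y0:y1,x0:x1],None,fx=s,fy=s,interpolation=cv2.INTER_CUBIC))
E
python3 - <<'E'
from h import *
d=load("top");M=T(d)
a=cv2.resize(d["image"][205:285,140:280],None,fx=5.5,fy=5.5,interpolation=2)
cv2.imwrite("pics/b1.png",a)
save("pics/b2.png",d["image"],(310,190,390,250),8)
for n,uv,z in [("bangle",(349,223),.03),("charcoal",(349,222),.03),("handlebar",(267,233),.036),("housing end",(152,266),.04),("g1",(249,303),.01),("edge",(210,362),0),("lamp",(530,175),.2)]:
    print(n,ray(d,M,uv,z)[0].round(3))
print(d["range_z"][175,530],d["range_z"][175,450],d["range_z"][223,349],d["range_z"][300,200])
E
```

```text
bangle [ 0.575 -0.161  0.03 ]
charcoal [ 0.578 -0.161  0.03 ]
handlebar [0.554 0.047 0.036]
housing end [0.479 0.333 0.04 ]
g1 [0.381 0.097 0.01 ]
edge [0.237 0.198 0.   ]
lamp [ 0.649 -0.559  0.2  ]
1.0957247 1.0983896 1.3504856 1.3538151
```

View pics/b1.png

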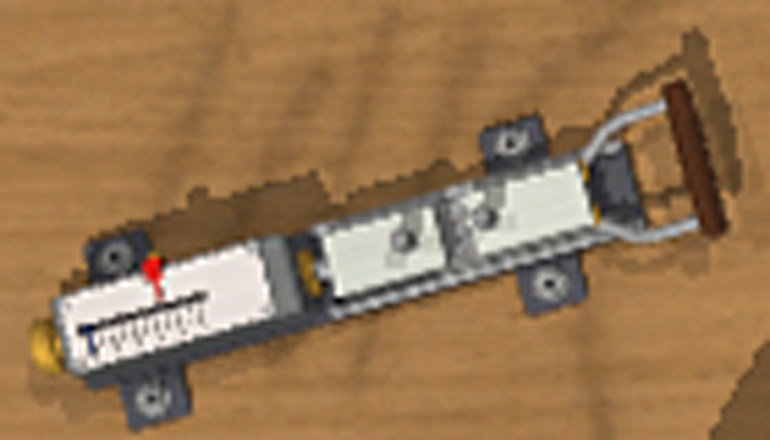

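View pics/b2.png

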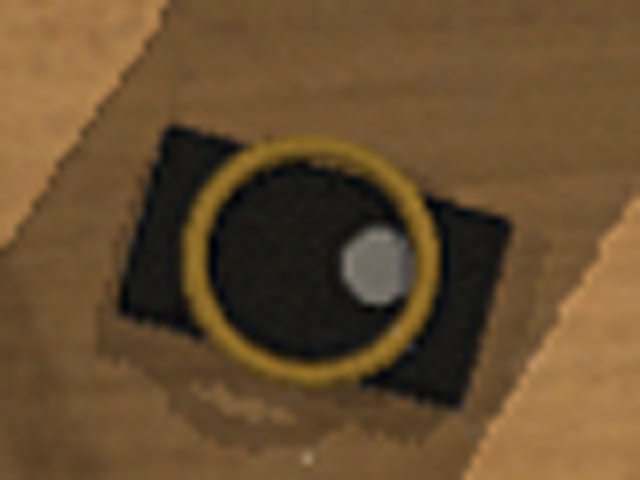

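Run:
```python
from h import *
d=load("top");M=T(d); im=d["image"]; hsv=cv2.cvtColor(im,cv2.COLOR_BGR2HSV)
def crop(u,v,s=5.5,o=(140,205)): return (o[0]+(u+.5)/s-.5,o[1]+(v+.5)/s-.5)
gp=ray(d,M,crop(403,236),.054)[0]; cp=ray(d,M,crop(485,212),.054)[0]
hb=ray(d,M,crop(695,158),.043)[0]
rt=ray(d,M,crop(159,298),.051)[0]; pt=ray(d,M,crop(92,338),.051)[0]
print("gp",gp,"cp",cp,"sep",np.linalg.norm(gp-cp)); print("hb",hb,np.linalg.norm((hb-cp)[:2]))
u=(gp-hb)[:2];u/=np.linalg.norm(u);print("x axis",u,np.degrees(np.arctan2(u[1],u[0])))
print("rider-pointer along x",(rt-pt)[:2]@u, "pt-gp",(pt-gp)[:2]@u)
m=cv2.inRange(hsv,(15,110,90),(35,255,255)); m2=np.zeros_like(m);m2[198:250,325:375]=m[198:250,325:375]
ys,xs=np.nonzero(m2); (c,ax,an)=cv2.fitEllipse(cv2.convexHull(np.c_[xs,ys].astype(np.int32)))
print(c,ax,an,ray(d,M,c,.042)[0])
k=cv2.inRange(im,(0,0,0),(60,60,60));k2=np.zeros_like(k);k2[195:250,320:380]=k[195:250,320:380]
k2|=m2; ys,xs=np.nonzero(k2); print(cv2.minAreaRect(np.c_[xs,ys].astype(np.int32)))
print("range heights", [1.364-d["range_z"][int(v),int(q)] for q,v in [(349,208),(349,238),(334,223),(345,223),(357,223)]])
print("tool axes",R.from_rotvec([-2.45268595,1.96115146,1.95e-3]).as_matrix())
```

```text
gp [0.51975079 0.17973789 0.054     ] cp [0.52957107 0.14289616 0.054     ] sep 0.03812808215519281
hb [0.55280971 0.04902197 0.043     ] 0.09670779387023463
x axis [-0.24518684  0.96947584] 104.19287576605078
rider-pointer along x -0.03308079184903113 pt-gp 0.14560924797088942Traceback (most recent call last):
  File "<stdin>", line 11, in <module>
cv2.error: OpenCV(4.12.0) /io/opencv/modules/imgproc/src/shapedescr.cpp:361: error: (-201:Incorrect size of input array) There should be at least 5 points to fit the ellipse in function 'fitEllipseNoDirect'
```

```bash
cat >> h.py <<'E'
def plan(p,xdir,s,show=True):
    Rm=R.from_rotvec(s["tool_rot"]).as_matrix(); 
    x=np.r_[np.array(xdir)[:2],0];x/=np.linalg.norm(x);z=np.r_[0,0,-1.];y=np.cross(z,x)
    D=Rm.T@np.c_[x,y,z]; dp=Rm.T@(np.array(p)-s["ee_pos"])*100
    rv=R.from_matrix(D).as_rotvec()
    print("t",round(s["t"],2),"delta cm",dp.round(2),"turn",rv.round(4),"| pos",s["ee_pos"].round(4))
    return dp,rv
E
python3 - <<'E'
from h import *
from cell import sensors
d=load("top");M=T(d)
c=ray(d,M,(349,222.5),.042)[0];print(c)
for uv in [(430,155),(430,195)]: print(ray(d,M,uv,.27))
plan([c[0],c[1],.137],(.963,-.27),sensors.state())
E
```

```text
[ 0.57462157 -0.15999672  0.042     ]
[[ 0.68239329 -0.3191031   0.27      ]]
[[ 0.59632339 -0.31434432  0.27      ]]
t 0.15 delta cm [-31.69 -52.53   8.55] turn [-9.0000e-04  1.2000e-03 -1.0757e+00] | pos [ 0.1319 -0.5848  0.222 ]
```

arm_command([
  {"x":-4,"y":-6.5,"z":0,"az":-0.13},
  {"x":-8,"y":-13,"z":0,"az":-0.27},
  {"x":-12,"y":-19.5,"z":1,"az":-0.4},
  {"x":-16,"y":-26,"z":2,"az":-0.54},
  {"x":-20,"y":-33,"z":4,"az":-0.68},
  {"x":-24,"y":-39.5,"z":6,"az":-0.81},
  {"x":-28,"y":-46,"z":7.5,"az":-0.95},
  {"x":-31.7,"y":-52.5,"z":8.5,"az":-1.075},
], claw=4.0)

```text
schema error: expected keys x, y, z, ax, ay, az
```

Run:
```python
from h import *
from cell import sensors
plan([.5746,-.160,.137],(.963,-.27),sensors.state())
```

```text
t 0.15 delta cm [-31.69 -52.53   8.55] turn [-9.0000e-04  1.2000e-03 -1.0757e+00] | pos [ 0.1319 -0.5848  0.222 ]
```

arm_command([
  {"x":-4,"y":-6.5,"z":0,"ax":0,"ay":0,"az":-0.13},
  {"x":-8,"y":-13,"z":0,"ax":0,"ay":0,"az":-0.27},
  {"x":-12,"y":-19.5,"z":1,"ax":0,"ay":0,"az":-0.4},
  {"x":-16,"y":-26,"z":2,"ax":0,"ay":0,"az":-0.54},
  {"x":-20,"y":-33,"z":4,"ax":0,"ay":0,"az":-0.68},
  {"x":-24,"y":-39.5,"z":6,"ax":0,"ay":0,"az":-0.81},
  {"x":-28,"y":-46,"z":7.5,"ax":0,"ay":0,"az":-0.95},
  {"x":-31.7,"y":-52.5,"z":8.5,"ax":0,"ay":0,"az":-1.075},
], claw=4.0)

```text
t: 1.15
ee_pos: [0.4888, -0.2406, 0.1587]
tool_rot: [-3.113, 0.422, 0.0]
ft_force: [0.0, -0.7, -0.7]
finger_gap: 0.459
```

Run:
```python
from h import *
from cell import sensors
plan([.5746,-.160,.137],(.963,-.27),sensors.state())
```

```text
t 1.15 delta cm [  6.12 -10.06   2.16] turn [-0.      0.0002  0.0037] | pos [ 0.4888 -0.2406  0.1587]
```

arm_command([
  {"x":3,"y":-5,"z":1,"ax":0,"ay":0,"az":0},
  {"x":6.1,"y":-10,"z":2.1,"ax":0,"ay":0,"az":0},
  {"x":6.1,"y":-10,"z":2.1,"ax":0,"ay":0,"az":0},
  {"x":6.1,"y":-10,"z":2.1,"ax":0,"ay":0,"az":0},
  {"x":6.1,"y":-10,"z":2.1,"ax":0,"ay":0,"az":0},
  {"x":6.1,"y":-10,"z":2.1,"ax":0,"ay":0,"az":0},
  {"x":6.1,"y":-10,"z":2.1,"ax":0,"ay":0,"az":0},
  {"x":6.1,"y":-10,"z":2.1,"ax":0,"ay":0,"az":0},
])

```text
t: 2.15
ee_pos: [0.5733, -0.163, 0.1384]
tool_rot: [-3.112, 0.43, -0.0]
ft_force: [0.6, -0.0, 0.5]
finger_gap: 0.458
```

Run:
```python
from h import *
from cell import sensors,cams
import pickle
s=sensors.state(); d=cams.snapshot("wrist"); pickle.dump((s,d),open("c1.pkl","wb"))
print(s["t"],s["ee_pos"],s["tool_rot"]); cv2.imwrite("pics/c1.png",d["image"])
```

```text
2.15 [ 0.57332668 -0.16295597  0.13838056] [-3.11197348e+00  4.30153825e-01 -2.83105495e-04]
```

View pics/c1.png

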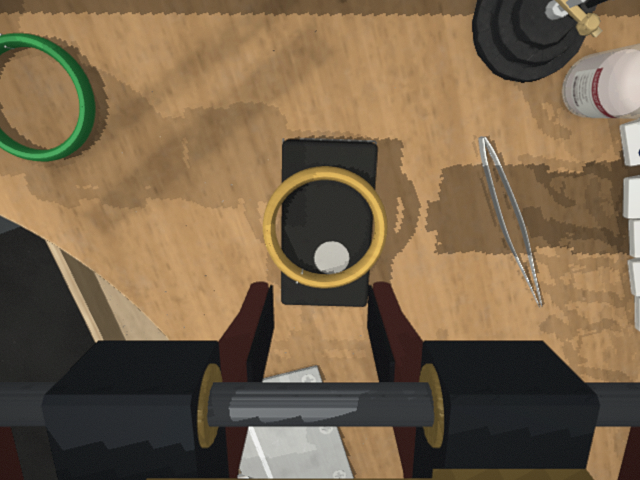

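```bash
cat >> h.py <<'E'
def ring(d,M,box,z=.042,lo=(15,100,70),hi=(32,255,255)):
    x0,y0,x1,y1=box; hsv=cv2.cvtColor(d["image"],cv2.COLOR_BGR2HSV)
    m=cv2.inRange(hsv,lo,hi); k=np.zeros_like(m);k[y0:y1,x0:x1]=m[y0:y1,x0:x1]
    k=cv2.morphologyEx(k,cv2.MORPH_OPEN,np.ones((3,3),np.uint8))
    c=max(cv2.findContours(k,cv2.RETR_EXTERNAL,cv2.CHAIN_APPROX_NONE)[0],key=cv2.contourArea)
    e=cv2.fitEllipse(cv2.convexHull(c)); P=ray(d,M,c[:,0,:],z)
    (cc,r)=cv2.minEnclosingCircle(P[:,:2].astype(np.float32))
    return e,cc,r
E
python3 - <<'E'
from h import *
import pickle
s,d=pickle.load(open("c1.pkl","rb"));M=T(d,s)
for lo in ((15,100,70),(18,140,80)): print(ring(d,M,(255,155,395,295),.042,lo))
print("disc",ray(d,M,(332,257),.03))
zr=d["range_z"]; 
def P(u,v):
    K=d["mtx"];z=zr[v,u];c=np.r_[(u-K[0,2])/K[0,0]*z,(v-K[1,2])/K[1,1]*z,z,1];return (M@c)[:3].round(4)
for uv in [(325,171),(268,226),(381,226),(320,225),(332,257),(300,150)]: print(uv,P(*uv))
m=cv2.inRange(d["image"],(0,0,0),(50,50,50));m[:, :275]=0;m[:,385:]=0;m[:135]=0;m[282:]=0
print(ray(d,M,[(283,141),(377,142),(284,303),(366,305)],.03))
E
```

```text
(((326.93194580078125, 219.8970184326172), (170.4293670654297, 214.41070556640625), 93.67868041992188), (0.5796011090278625, -0.1553003489971161), 0.062931127846241)
(((324.53125, 226.56915283203125), (121.20701599121094, 123.92749786376953), 82.55564880371094), (0.5766727328300476, -0.15760372579097748), 0.040506333112716675)
disc [[ 0.57566525 -0.18133138  0.03      ]]
(325, 171) [ 0.5871 -0.1219  0.0409]
(268, 226) [ 0.5425 -0.1456  0.0426]
(381, 226) [ 0.6123 -0.1652  0.0429]
(320, 225) [ 0.5739 -0.157   0.0308]
(332, 257) [ 0.5758 -0.1805  0.0325]
(300, 150) [ 0.575  -0.1061  0.0302]
[[ 0.56623502 -0.09779039  0.03      ]
 [ 0.62355079 -0.11459652  0.03      ]
 [ 0.53366926 -0.2054176   0.03      ]
 [ 0.58946405 -0.22280572  0.03      ]]
```

Run:
```python
from h import *
from cell import sensors
s=sensors.state(); print(s["ee_pos"],s["tool_rot"])
plan([.5411,-.1476,.034],(.963,-.27),s)
```

```text
[ 0.57337511 -0.16280968  0.13833294] [-3.11194732e+00  4.29829386e-01 -2.25437268e-04]
t 2.2 delta cm [-3.52 -0.59 10.43] turn [-0.0001 -0.0001 -0.0012] | pos [ 0.5734 -0.1628  0.1383]
```

arm_command([
  {"x":-1.8,"y":-0.3,"z":2,"ax":0,"ay":0,"az":0},
  {"x":-3.5,"y":-0.6,"z":4,"ax":0,"ay":0,"az":0},
  {"x":-3.5,"y":-0.6,"z":6,"ax":0,"ay":0,"az":0},
  {"x":-3.5,"y":-0.6,"z":7.5,"ax":0,"ay":0,"az":0},
  {"x":-3.5,"y":-0.6,"z":8.4,"ax":0,"ay":0,"az":0},
  {"x":-3.5,"y":-0.6,"z":8.4,"ax":0,"ay":0,"az":0},
  {"x":-3.5,"y":-0.6,"z":8.4,"ax":0,"ay":0,"az":0},
  {"x":-3.5,"y":-0.6,"z":8.4,"ax":0,"ay":0,"az":0},
], claw=2.4)

```text
t: 3.2
ee_pos: [0.542, -0.1475, 0.0548]
tool_rot: [3.112, -0.429, 0.002]
ft_force: [0.1, 0.5, -0.4]
finger_gap: 0.275
```

Run:
```python
from h import *
from cell import sensors,cams
s=sensors.state(); d=cams.snapshot("wrist")
plan([.5411,-.1476,.034],(.963,-.27),s);cv2.imwrite("pics/c2.png",d["image"])
```

```text
t 3.2 delta cm [-0.08  0.03  2.08] turn [ 0.     -0.0012 -0.0006] | pos [ 0.542  -0.1475  0.0548]
```

View pics/c2.png

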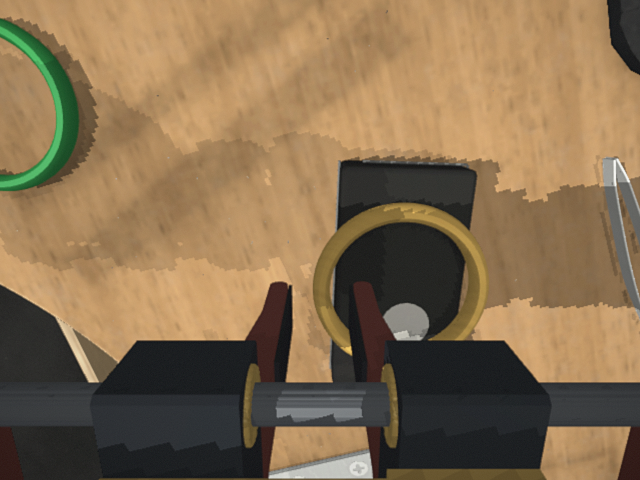

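Run:
```python
from h import *
from cell import sensors,cams
s=sensors.state(); d=cams.snapshot("wrist");M=T(d,s)
print(proj(d,M,[s["ee_pos"],[.5767,-.1576,.042],[.5411,-.1476,.042]]))
print(ring(d,M,(305,190,500,282),.042,(18,140,80)))
```

```text
[[322.62982855 301.97048309]
 [401.76218868 290.58606066]
 [320.78817313 290.67982323]]
(((400.64593505859375, 284.6829528808594), (163.69476318359375, 175.7255401611328), 72.00814056396484), (0.5776755809783936, -0.15197455883026123), 0.0395774208009243)
```

arm_command([
  {"x":-0.1,"y":0,"z":0.6,"ax":0,"ay":0,"az":0},
  {"x":-0.1,"y":0,"z":1.2,"ax":0,"ay":0,"az":0},
  {"x":-0.1,"y":0,"z":1.7,"ax":0,"ay":0,"az":0},
  {"x":-0.1,"y":0,"z":2.1,"ax":0,"ay":0,"az":0},
  {"x":-0.1,"y":0,"z":2.1,"ax":0,"ay":0,"az":0},
  {"x":-0.1,"y":0,"z":2.1,"ax":0,"ay":0,"az":0},
  {"x":-0.1,"y":0,"z":2.1,"ax":0,"ay":0,"az":0},
  {"x":-0.1,"y":0,"z":2.1,"ax":0,"ay":0,"az":0},
])

```text
t: 4.3
ee_pos: [0.5406, -0.1471, 0.0334]
tool_rot: [3.112, -0.429, 0.001]
ft_force: [0.1, 0.3, 0.7]
finger_gap: 0.276
```

arm_command([
  {"x":0,"y":0,"z":0,"ax":0,"ay":0,"az":0},
  {"x":0,"y":0,"z":0,"ax":0,"ay":0,"az":0},
  {"x":0,"y":0,"z":0,"ax":0,"ay":0,"az":0},
  {"x":0,"y":0,"z":0,"ax":0,"ay":0,"az":0},
  {"x":0,"y":0,"z":0,"ax":0,"ay":0,"az":0},
  {"x":0,"y":0,"z":0,"ax":0,"ay":0,"az":0},
  {"x":0,"y":0,"z":0,"ax":0,"ay":0,"az":0},
  {"x":0,"y":0,"z":0,"ax":0,"ay":0,"az":0},
], claw=0.3)

```text
t: 5.3
ee_pos: [0.5406, -0.1471, 0.0333]
tool_rot: [-3.112, 0.429, -0.0]
ft_force: [0.8, 0.8, 1.1]
finger_gap: 0.094
```

Run:
```python
from h import *
from cell import sensors
plan([.50,.10,.20],(.969,.245),sensors.state())
```

```text
t 5.3 delta cm [-10.59 -22.69 -16.67] turn [-0.000e+00 -2.000e-04 -5.217e-01] | pos [ 0.5406 -0.1471  0.0333]
```

arm_command([
  {"x":0,"y":0,"z":-3,"ax":0,"ay":0,"az":0},
  {"x":0,"y":0,"z":-7,"ax":0,"ay":0,"az":0},
  {"x":-1.5,"y":-3,"z":-11,"ax":0,"ay":0,"az":-0.08},
  {"x":-3.5,"y":-7,"z":-14,"ax":0,"ay":0,"az":-0.17},
  {"x":-5.5,"y":-12,"z":-16,"ax":0,"ay":0,"az":-0.27},
  {"x":-8,"y":-17,"z":-16.7,"ax":0,"ay":0,"az":-0.38},
  {"x":-10.0,"y":-21,"z":-16.7,"ax":0,"ay":0,"az":-0.48},
  {"x":-10.6,"y":-22.7,"z":-16.7,"ax":0,"ay":0,"az":-0.52},
])

```text
t: 6.3
ee_pos: [0.4986, 0.1021, 0.2001]
tool_rot: [-3.117, -0.392, 0.002]
ft_force: [-0.2, -0.5, -0.6]
finger_gap: 0.097
```

Run:
```python
from h import *
from cell import sensors,cams
import pickle
s=sensors.state(); d=cams.snapshot("wrist"); pickle.dump((s,d),open("c3.pkl","wb"))
print(s["t"],s["ee_pos"],s["finger_gap"],s["qd"].round(3)); cv2.imwrite("pics/c3.png",d["image"])
```

```text
6.3 [0.49857221 0.10209786 0.20005436] 0.09717691859770569 [ 0.251  0.039 -0.049 -0.022  0.002 -0.029]
```

View pics/c3.png

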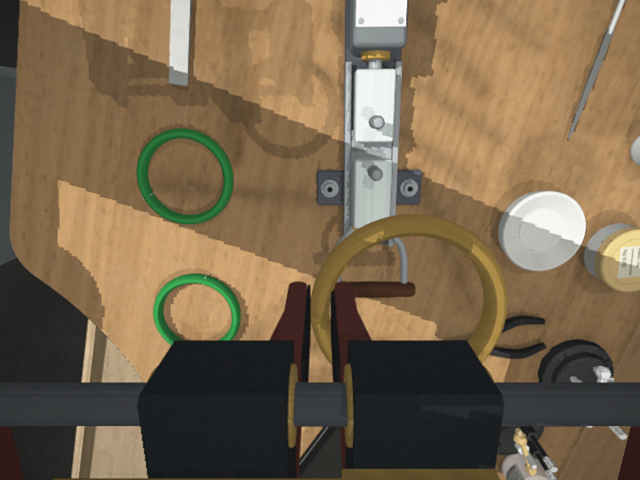

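Run:
```python
from h import *
import pickle
s,d=pickle.load(open("c3.pkl","rb"))
save("pics/c3b.png",d["image"],(310,50,430,200),4)
```

```text
(no output)
```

View pics/c3b.png

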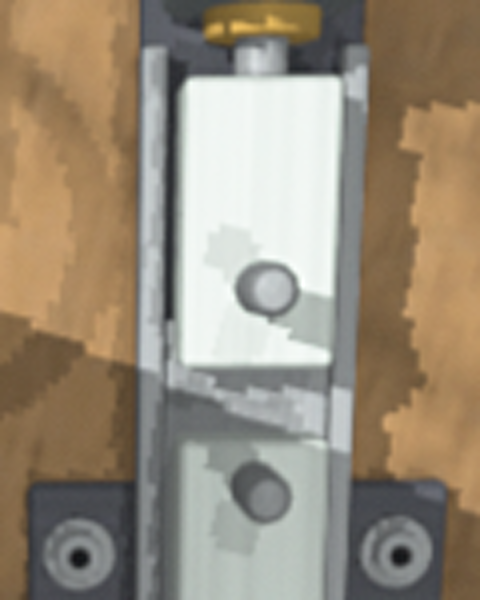

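Run:
```python
from h import *
import pickle
s,d=pickle.load(open("c3.pkl","rb"));M=T(d,s)
c=lambda u,v:(310+(u+.5)/4-.5,50+(v+.5)/4-.5)
g,cp=ray(d,M,[c(273,288),c(268,498)],.054); print("gp",g,"cp",cp,np.linalg.norm(g-cp))
f=ray(d,M,[c(78,556),c(400,556)],.013); print("feet",f,f.mean(0),np.linalg.norm(f[1]-f[0]))
b=ray(d,M,[c(183,80),c(343,75),c(180,364),c(331,364),c(180,440),c(330,440)],.032); print(b, np.linalg.norm(b[2]-b[3]),np.linalg.norm(b[0]-b[2]))
u=(b[0]-b[2])+(b[1]-b[3]);u=u[:2]/np.linalg.norm(u[:2]);print(u)
fd=f[0]-f[1]; print("feet y",fd[:2]/np.linalg.norm(fd[:2]))
e=(g-cp)[:2];print(e/np.linalg.norm(e))
print((g-b[2])[:2]@u)
print("foot-pin perp", [ (p-f.mean(0))[:2]@np.r_[-u[1],u[0]] for p in (g,cp)])
```

```text
gp [0.51878798 0.18243186 0.054     ] cp [0.52856237 0.14634259 0.054     ] 0.03738949157887979
feet [[0.49981977 0.12067546 0.013     ]
 [0.56582841 0.13752329 0.013     ]] [0.53282409 0.12909937 0.013     ] 0.06812481653853134
[[0.49500215 0.214272   0.032     ]
 [0.52341891 0.22241045 0.032     ]
 [0.50829161 0.16481717 0.032     ]
 [0.53662936 0.17204906 0.032     ]
 [0.51221629 0.15081883 0.032     ]
 [0.54072681 0.15809518 0.032     ]] 0.029246000527597463 0.05120927364274551
[-0.25659804  0.96651821]
feet y [-0.96893686 -0.24730823]
[-0.26142067  0.96522496]
0.014331577003529671
foot-pin perp [np.float64(-0.00011886045201476981), np.float64(-0.0003055463268871184)]
```

Run:
```python
from h import *
from cell import sensors
import pickle
s,d=pickle.load(open("c3.pkl","rb"));M=T(d,s)
z=s["ee_pos"][2]-.0334+.042
e,c,r=ring(d,M,(305,205,515,300),z,(15,100,40)); print(e,c,r)
P=ray(d,M,[(311.5,305),(507,305)],z); print(P, P.mean(0)-s["ee_pos"])
plan([.4879,.1551,.09],(.968,.252),sensors.state())
```

```text
((408.64471435546875, 256.71087646484375), (210.4142303466797, 338.19000244140625), 173.92526245117188) (0.5257575511932373, 0.13522639870643616) 0.04629037529230118
[[0.49267029 0.10410824 0.20865436]
 [0.56943621 0.12370863 0.20865436]] [0.03248105 0.01181057 0.0086    ]
t 6.35 delta cm [ 0.23 -5.31 11.01] turn [-0.0013  0.0004 -0.0042] | pos [0.499 0.103 0.2  ]
```

arm_command([
  {"x":0.1,"y":-1.5,"z":2,"ax":0,"ay":0,"az":0},
  {"x":0.2,"y":-3,"z":5,"ax":0,"ay":0,"az":0},
  {"x":0.2,"y":-4.5,"z":8,"ax":0,"ay":0,"az":0},
  {"x":0.2,"y":-5.3,"z":10,"ax":0,"ay":0,"az":0},
  {"x":0.2,"y":-5.3,"z":11,"ax":0,"ay":0,"az":0},
  {"x":0.2,"y":-5.3,"z":11,"ax":0,"ay":0,"az":0},
  {"x":0.2,"y":-5.3,"z":11,"ax":0,"ay":0,"az":0},
  {"x":0.2,"y":-5.3,"z":11,"ax":0,"ay":0,"az":0},
])

```text
t: 7.35
ee_pos: [0.4897, 0.1519, 0.091]
tool_rot: [-3.118, -0.385, -0.003]
ft_force: [0.8, -0.2, -0.9]
finger_gap: 0.098
```

Run:
```python
from h import *
from cell import sensors,cams
import pickle
s=sensors.state(); d=cams.snapshot("wrist"); pickle.dump((s,d),open("c4.pkl","wb"))
plan([.4879,.1551,.037],(.968,.252),s); cv2.imwrite("pics/c4.png",d["image"])
```

```text
t 7.35 delta cm [-0.11 -0.36  5.4 ] turn [ 0.0001 -0.0017 -0.0092] | pos [0.4897 0.1519 0.091 ]
```

View pics/c4.png

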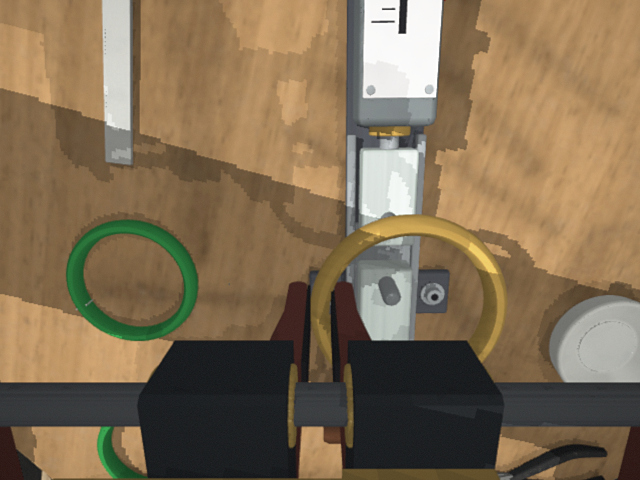

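Run:
```python
from h import *
import pickle
for f in ("c3.pkl","c4.pkl"):
    s,d=pickle.load(open(f,"rb"));M=T(d,s);K=d["mtx"];z=d["range_z"]
    hsv=cv2.cvtColor(d["image"],cv2.COLOR_BGR2HSV)
    v,u=np.mgrid[205:345,305:512]; v=v.ravel();u=u.ravel(); zz=z[v,u]
    c=np.c_[(u-K[0,2])/K[0,0]*zz,(v-K[1,2])/K[1,1]*zz,zz,np.ones_like(zz)]
    P=(c@M.T)[:,:3]; Q=(c@d["hand_eye"].T)[:,:3]
    col=cv2.inRange(hsv,(15,90,40),(35,255,255))[v,u]>0
    k=col&(zz<.26)&(zz>.1)&(np.abs(Q[:,2])<.03)&(Q[:,0]>-.01)
    Q=Q[k]; 
    top=Q[Q[:,2]<-.004]
    A=np.c_[top[:,:2],np.ones(len(top))]; sol=np.linalg.lstsq(A,top[:,2],rcond=None)[0]
    print(f,len(top),"plane",sol, "z pct",np.percentile(Q[:,2],[1,10,50,90,99]))
    print("x range",np.percentile(Q[:,0],[.2,99.8]),"y min",np.percentile(Q[:,1],[.2,99.8]))
    cc,r=cv2.minEnclosingCircle(Q[:,:2].astype(np.float32)); print(cc,r)
```

```text
c3.pkl 6964 plane [ 0.00701929 -0.00819307 -0.0085032 ] z pct [-0.01065963 -0.00962203 -0.0082475  -0.00475727 -0.00093166]
x range [-0.00580211  0.07457737] y min [-0.03995486  0.01676077]
(0.033527158200740814, -0.0011293096467852592) 0.042693279683589935
c4.pkl 6888 plane [ 0.00638983 -0.00679548 -0.00843743] z pct [-0.0105964  -0.00961653 -0.00823544 -0.00481918 -0.00096797]
x range [-0.00577661  0.07445622] y min [-0.03980394  0.01688132]
(0.034450411796569824, 0.0008481215336360037) 0.04137570410966873
```

arm_command([
  {"x":0,"y":-0.3,"z":0.5,"ax":0,"ay":0,"az":-0.01},
  {"x":0,"y":-0.3,"z":1.5,"ax":0,"ay":0,"az":-0.01},
  {"x":0,"y":-0.3,"z":2.5,"ax":0,"ay":0,"az":-0.01},
  {"x":0,"y":-0.3,"z":3.3,"ax":0,"ay":0,"az":-0.01},
  {"x":0,"y":-0.3,"z":4,"ax":0,"ay":0,"az":-0.01},
  {"x":0,"y":-0.3,"z":4.6,"ax":0,"ay":0,"az":-0.01},
  {"x":0,"y":-0.3,"z":5,"ax":0,"ay":0,"az":-0.01},
  {"x":0,"y":-0.3,"z":5.2,"ax":0,"ay":0,"az":-0.01},
])

```text
t: 8.4
ee_pos: [0.4881, 0.155, 0.038]
tool_rot: [-3.116, -0.401, 0.0]
ft_force: [-0.5, -0.0, 0.1]
finger_gap: 0.094
```

Run:
```python
from h import *
from cell import sensors,cams
s=sensors.state(); d=cams.snapshot("wrist")
plan([.489,.155,.037],(.968,.252),s); cv2.imwrite("pics/c5.png",d["image"]);print(s["ft_force"],s["finger_gap"])
```

```text
t 8.4 delta cm [0.08 0.02 0.1 ] turn [-0.0001  0.0001  0.0014] | pos [0.4881 0.155  0.038 ]
[-0.45061086 -0.03327158  0.1313126 ] 0.09376222434519735
```

View pics/c5.png

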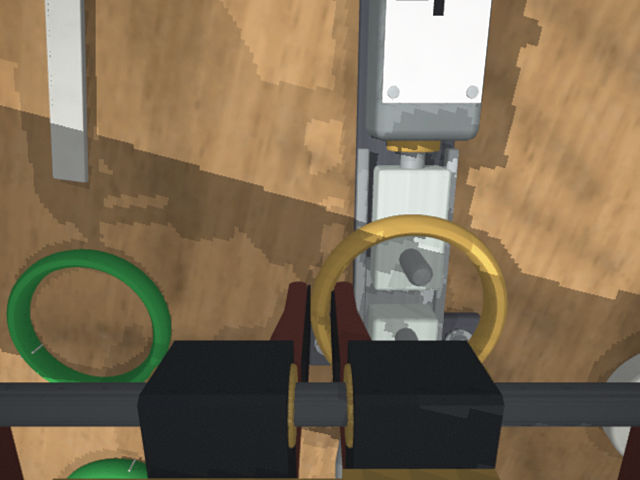

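arm_command([
  {"x":0,"y":0,"z":0.1,"ax":0,"ay":0,"az":0},
  {"x":0,"y":0,"z":0.2,"ax":0,"ay":0,"az":0},
  {"x":0,"y":0,"z":0.2,"ax":0,"ay":0,"az":0},
  {"x":0,"y":0,"z":0.2,"ax":0,"ay":0,"az":0},
  {"x":0,"y":0,"z":0.2,"ax":0,"ay":0,"az":0},
  {"x":0,"y":0,"z":0.2,"ax":0,"ay":0,"az":0},
  {"x":0,"y":0,"z":0.2,"ax":0,"ay":0,"az":0},
  {"x":0,"y":0,"z":0.2,"ax":0,"ay":0,"az":0},
])

```text
t: 9.45
ee_pos: [0.4882, 0.155, 0.0363]
tool_rot: [-3.116, -0.401, -0.0]
ft_force: [0.1, -0.3, -0.2]
finger_gap: 0.096
```

arm_command([
  {"x":0,"y":0,"z":0,"ax":0,"ay":0,"az":0},
  {"x":0,"y":0,"z":0,"ax":0,"ay":0,"az":0},
  {"x":0,"y":0,"z":0,"ax":0,"ay":0,"az":0},
  {"x":0,"y":0,"z":0,"ax":0,"ay":0,"az":0},
  {"x":0,"y":0,"z":0,"ax":0,"ay":0,"az":0},
  {"x":0,"y":0,"z":-0.3,"ax":0,"ay":0,"az":0},
  {"x":0,"y":0,"z":-0.8,"ax":0,"ay":0,"az":0},
  {"x":0,"y":0,"z":-1.5,"ax":0,"ay":0,"az":0},
], claw=1.8)

```text
t: 10.45
ee_pos: [0.4881, 0.155, 0.0516]
tool_rot: [-3.116, -0.401, 0.0]
ft_force: [-1.0, 0.2, -0.5]
finger_gap: 0.201
```

Run:
```python
from h import *
from cell import sensors,cams
s=sensors.state(); d=cams.snapshot("wrist")
plan([.50,.17,.20],(.968,.252),s); cv2.imwrite("pics/c6.png",d["image"]);print(s["ft_force"],s["finger_gap"])
```

```text
t 10.45 delta cm [  1.53  -1.15 -14.84] turn [-0.0001  0.0001  0.0013] | pos [0.4881 0.155  0.0516]
[-0.95950054  0.24072987 -0.51501878] 0.20051038469033
```

View pics/c6.png

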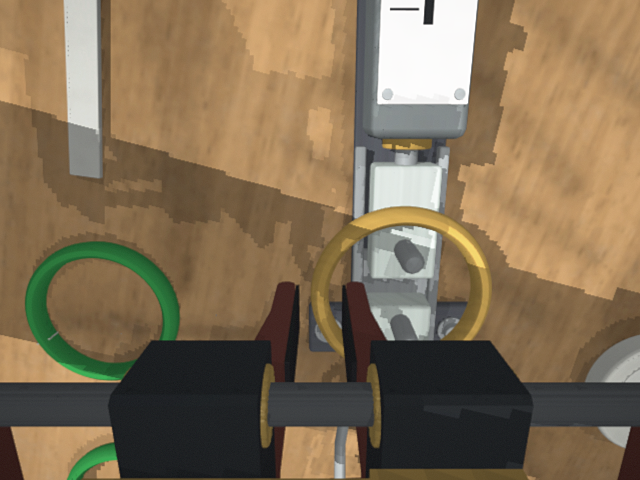

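arm_command([
  {"x":0,"y":0,"z":-3,"ax":0,"ay":0,"az":0},
  {"x":1,"y":-2,"z":-6,"ax":0,"ay":0,"az":0},
  {"x":1.5,"y":-5,"z":-9,"ax":0,"ay":0,"az":0},
  {"x":1.5,"y":-6,"z":-11,"ax":0,"ay":0,"az":0},
  {"x":1.5,"y":-6,"z":-12,"ax":0,"ay":0,"az":0},
  {"x":1.5,"y":-6,"z":-12,"ax":0,"ay":0,"az":0},
  {"x":1.5,"y":-6,"z":-12,"ax":0,"ay":0,"az":0},
  {"x":1.5,"y":-6,"z":-12,"ax":0,"ay":0,"az":0},
])

```text
t: 11.5
ee_pos: [0.487, 0.2162, 0.1703]
tool_rot: [3.116, 0.4, -0.003]
ft_force: [-0.3, 0.3, -0.5]
finger_gap: 0.2
```

Run:
```python
from h import *
from cell import sensors,cams
import pickle
s=sensors.state(); d=cams.snapshot("wrist"); pickle.dump((s,d),open("c7.pkl","wb"))
print(s["t"],s["ee_pos"],s["tool_rot"]); cv2.imwrite("pics/c7.png",d["image"])
```

```text
11.5 [0.48697376 0.21621775 0.17034571] [ 3.11580377e+00  3.99919848e-01 -2.70336655e-03]
```

View pics/c7.png

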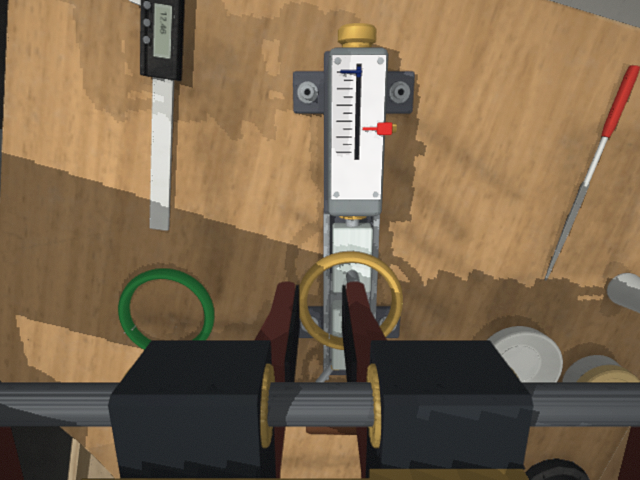

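Run:
```python
from h import *
import pickle
s,d=pickle.load(open("c7.pkl","rb"))
save("pics/c7b.png",d["image"],(320,55,410,165),5)
```

```text
(no output)
```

View pics/c7b.png

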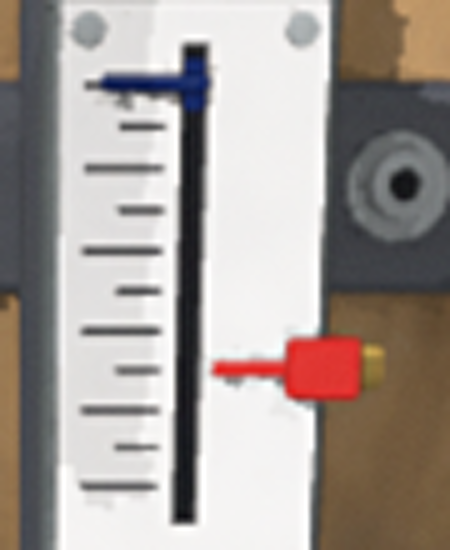

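Run:
```python
from h import *
import pickle
s,d=pickle.load(open("c7.pkl","rb"));M=T(d,s)
c=lambda u,v:(320+(u+.5)/5-.5,55+(v+.5)/5-.5)
hsv=cv2.cvtColor(d["image"],cv2.COLOR_BGR2HSV)
b=cv2.inRange(hsv,(110,120,40),(130,255,255))[55:165,320:410]; r=(cv2.inRange(hsv,(0,150,100),(6,255,255))|cv2.inRange(hsv,(175,150,100),(180,255,255)))[55:165,320:410]
ys,xs=np.nonzero(b);print("blue px",len(ys)); k=xs<38; bp=(320+xs[k].mean(),55+ys[k].mean());print(bp)
ys,xs=np.nonzero(r);k=xs<56; rp=(320+xs[k].mean(),55+ys[k].mean());print(rp,k.sum())
u=np.array([-.252,.968])
pts=[c(u_,v) for u_,v in [(150,85),(140,168),(140,251),(140,331),(140,410),(140,487)]]
L=ray(d,M,pts,.048)[:,:2]@u; P=ray(d,M,[bp,rp],.051)[:,:2]@u
print("lines",(L[0]-L)*1000); print("ptr-rider",(P[0]-P[1])*1000, "ptr vs line0",(P[0]-L[0])*1000)
print(ray(d,M,[bp,rp],.051))
p=np.polyfit([85,168,251,331,410,487],[0,10,20,30,40,50],2); print("interp",np.polyval(p,5*(rp[1]-55)+2),np.polyval(p,5*(bp[1]-55)+2))
```

```text
blue px 77
(np.float64(350.77272727272725), np.float64(71.5))
(np.float64(369.0), np.float64(128.5)) 26
lines [ 0.          9.98292191 20.18098962 30.2212523  40.34560133 50.42042067]
ptr-rider 34.80984830841696 ptr vs line0 -0.22208463013084767
[[0.47771615 0.32090621 0.051     ]
 [0.49876402 0.29042503 0.051     ]]
interp 34.856348861462564 -0.027346481011020884
```

Run:
```python
from h import *
from cell import sensors
s=sensors.state();print(s["q"].round(2))
plan([.5535,.0505,.13],(-.252,.968),s)
d=load("top");M=T(d)
print("pliers",ray(d,M,[(293,205),(268,168),(284,190)],.01).round(3))
z=d["range_z"];print([round(float(1.364-z[v,u]),3) for u,v in [(290,200),(284,190),(280,180)]])
```

```text
[0.29 0.32 1.72 0.   1.11 0.03]
t 11.55 delta cm [ 2.24 17.72  4.04] turn [-1.2000e-03  1.2000e-03 -1.5701e+00] | pos [0.4871 0.2163 0.1704]
pliers [[ 0.629 -0.019  0.01 ]
 [ 0.728  0.043  0.01 ]
 [ 0.669  0.003  0.01 ]]
[-0.014, -0.015, -0.029]
```

arm_command([
  {"x":0.3,"y":2.2,"z":0,"ax":0,"ay":0,"az":-0.18},
  {"x":0.6,"y":4.5,"z":0,"ax":0,"ay":0,"az":-0.36},
  {"x":0.9,"y":7,"z":0,"ax":0,"ay":0,"az":-0.54},
  {"x":1.2,"y":9.5,"z":1,"ax":0,"ay":0,"az":-0.72},
  {"x":1.5,"y":12,"z":2,"ax":0,"ay":0,"az":-0.9},
  {"x":1.9,"y":14.5,"z":3,"ax":0,"ay":0,"az":-1.08},
  {"x":2.2,"y":16.5,"z":4,"ax":0,"ay":0,"az":-1.26},
  {"x":2.2,"y":17.7,"z":4,"ax":0,"ay":0,"az":-1.44},
], claw=4.0)

```text
t: 12.55
ee_pos: [0.5532, 0.05, 0.1299]
tool_rot: [-2.071, -2.36, 0.002]
ft_force: [-0.0, -0.4, -0.3]
finger_gap: 0.455
```

Run:
```python
from h import *
from cell import sensors
s=sensors.state();print(s["q"].round(2))
plan([.5535,.0505,.13],(-.252,.968),s)
```

```text
[-0.03  0.4   1.71 -0.    1.04 -1.74]
t 12.55 delta cm [ 0.05  0.04 -0.01] turn [-0.0022 -0.0005 -0.1247] | pos [0.5532 0.05   0.1299]
```

arm_command([
  {"x":0,"y":0,"z":0,"ax":0,"ay":0,"az":-0.125},
  {"x":0,"y":0,"z":0,"ax":0,"ay":0,"az":-0.125},
  {"x":0,"y":0,"z":0,"ax":0,"ay":0,"az":-0.125},
  {"x":0,"y":0,"z":0,"ax":0,"ay":0,"az":-0.125},
  {"x":0,"y":0,"z":0,"ax":0,"ay":0,"az":-0.125},
  {"x":0,"y":0,"z":0,"ax":0,"ay":0,"az":-0.125},
  {"x":0,"y":0,"z":0,"ax":0,"ay":0,"az":-0.125},
  {"x":0,"y":0,"z":0,"ax":0,"ay":0,"az":-0.125},
])

```text
t: 13.55
ee_pos: [0.5536, 0.0512, 0.1312]
tool_rot: [-1.927, -2.481, -0.0]
ft_force: [0.0, -0.1, -0.4]
finger_gap: 0.459
```

Run:
```python
from h import *
from cell import sensors,cams
import pickle
s=sensors.state(); d=cams.snapshot("wrist"); pickle.dump((s,d),open("c8.pkl","wb"))
plan([.5535,.0505,.022],(-.252,.968),s)
cv2.imwrite("pics/c8.png",d["image"])
t=cams.snapshot("top"); pickle.dump(t,open("t8.pkl","wb"));save("pics/t8.png",t["image"],(140,200,285,290),5.5)
M=T(d,s);print(proj(d,M,[s["ee_pos"],[.5535,.0505,.043]]))
```

```text
t 13.55 delta cm [-0.07 -0.03 10.92] turn [ 0.0001 -0.0001 -0.0045] | pos [0.5536 0.0512 0.1312]
[[322.22851941 308.99324909]
 [320.69391727 246.36583877]]
```

View pics/c8.png

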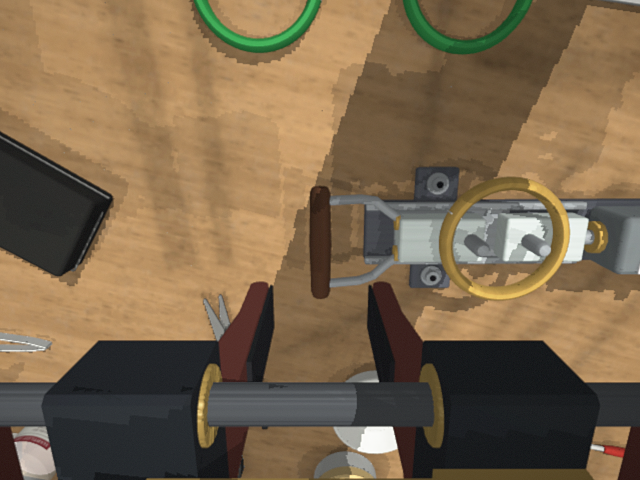

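View pics/t8.png

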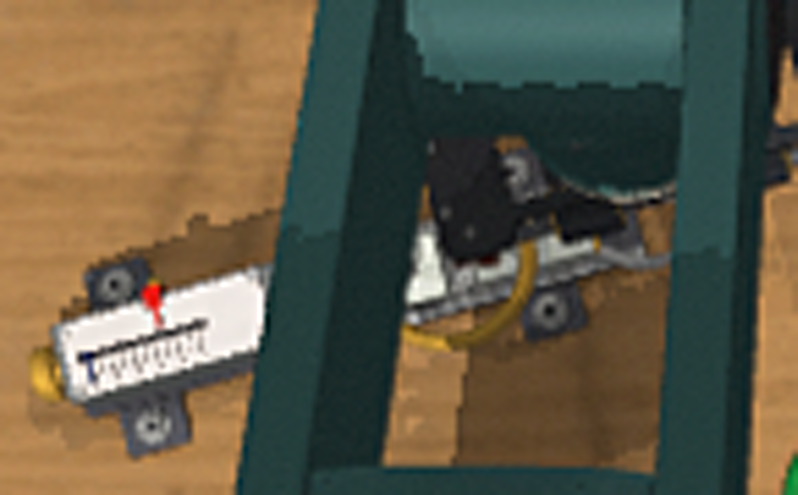

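arm_command([
  {"x":-0.1,"y":0,"z":2,"ax":0,"ay":0,"az":0},
  {"x":-0.1,"y":0,"z":4,"ax":0,"ay":0,"az":0},
  {"x":-0.1,"y":0,"z":6,"ax":0,"ay":0,"az":0},
  {"x":-0.1,"y":0,"z":8,"ax":0,"ay":0,"az":0},
  {"x":-0.1,"y":0,"z":9.5,"ax":0,"ay":0,"az":0},
  {"x":-0.1,"y":0,"z":10.3,"ax":0,"ay":0,"az":0},
  {"x":-0.1,"y":0,"z":10.8,"ax":0,"ay":0,"az":0},
  {"x":-0.1,"y":0,"z":10.9,"ax":0,"ay":0,"az":0},
])

```text
t: 14.65
ee_pos: [0.554, 0.0502, 0.0223]
tool_rot: [1.927, 2.481, 0.0]
ft_force: [0.1, 0.0, -0.3]
finger_gap: 0.458
```

arm_command([
  {"x":0,"y":0,"z":0,"ax":0,"ay":0,"az":0},
  {"x":0,"y":0,"z":0,"ax":0,"ay":0,"az":0},
  {"x":0,"y":0,"z":0,"ax":0,"ay":0,"az":0},
  {"x":0,"y":0,"z":0,"ax":0,"ay":0,"az":0},
  {"x":0,"y":0,"z":0,"ax":0,"ay":0,"az":0},
  {"x":0,"y":0,"z":0,"ax":0,"ay":0,"az":0},
  {"x":0,"y":0,"z":0,"ax":0,"ay":0,"az":0},
  {"x":0,"y":0,"z":0,"ax":0,"ay":0,"az":0},
], claw=0.5)

```text
t: 15.65
ee_pos: [0.554, 0.0503, 0.0225]
tool_rot: [1.927, 2.481, 0.001]
ft_force: [0.0, 1.8, 5.6]
finger_gap: 0.157
```

Run:
```python
from h import *
from cell import sensors,cams
import pickle
s=sensors.state(); d=cams.snapshot("wrist"); pickle.dump((s,d),open("c9.pkl","wb"))
print(s["ee_pos"],s["ft_force"],s["finger_gap"],s["tool_rot"])
cv2.imwrite("pics/c9.png",d["image"])
```

```text
[0.55403085 0.05028606 0.02247931] [0.01015051 1.80140249 5.56730485] 0.15683310773667197 [1.92673062e+00 2.48109381e+00 6.04800483e-04]
```

View pics/c9.png

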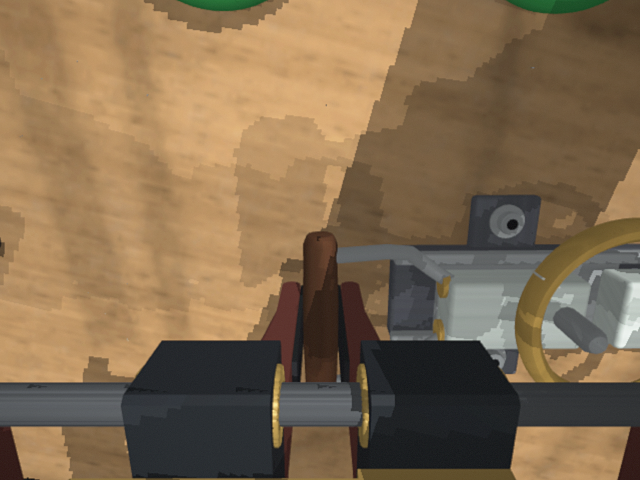

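arm_command([
  {"x":-0.2,"y":0,"z":0,"ax":0,"ay":0,"az":0},
  {"x":-0.4,"y":0,"z":0,"ax":0,"ay":0,"az":0},
  {"x":-0.6,"y":0,"z":0,"ax":0,"ay":0,"az":0},
  {"x":-0.8,"y":0,"z":0,"ax":0,"ay":0,"az":0},
  {"x":-1.0,"y":0,"z":0,"ax":0,"ay":0,"az":0},
  {"x":-1.2,"y":0,"z":0,"ax":0,"ay":0,"az":0},
  {"x":-1.4,"y":0,"z":0,"ax":0,"ay":0,"az":0},
  {"x":-1.5,"y":0,"z":0,"ax":0,"ay":0,"az":0},
])

```text
t: 16.7
ee_pos: [0.5578, 0.0357, 0.0225]
tool_rot: [1.927, 2.481, 0.001]
ft_force: [-0.8, 1.5, 5.1]
finger_gap: 0.155
```

```bash
cat > look.py <<'E'
from h import *
from cell import sensors,cams
import sys,pickle
n=sys.argv[1]
s=sensors.state(); d=cams.snapshot("wrist");t=cams.snapshot("top");sd=cams.snapshot("side")
s2=sensors.state(); u=np.array([-.252,.968])
print("t",s2["t"],"pull mm",-(s["ee_pos"][:2]-np.array([.55403,.05029]))@u*1000,"perp",(s["ee_pos"][:2]-np.array([.55403,.05029]))@np.r_[u[1],-u[0]]*1000,"z",s["ee_pos"][2],"F",s["ft_force"].round(1),"gap",s["finger_gap"])
pickle.dump((s,d,t,sd),open(n+".pkl","wb"))
a=cv2.resize(t["image"][235:280,145:200],None,fx=7,fy=7,interpolation=2)
b=cv2.resize(sd["image"][285:360,280:340],None,fx=6,fy=6,interpolation=2)
c=cv2.resize(d["image"],(400,300))
H=np.zeros((max(a.shape[0]+200,b.shape[0]),a.shape[1]+b.shape[1],3),np.uint8)
H[:a.shape[0],:a.shape[1]]=a;H[:b.shape[0],a.shape[1]:]=b
H[a.shape[0]:a.shape[0]+200,:266]=cv2.resize(d["image"],(266,200))
cv2.imwrite(f"pics/{n}.png",H)
E
python3 look.py d1
```

```text
t 16.85 pull mm 15.038072357742465 perp 0.03189192058914031 z 0.022465361529896876 F [-0.8  1.5  5.1] gap 0.15546080668333276
```

View pics/d1.png

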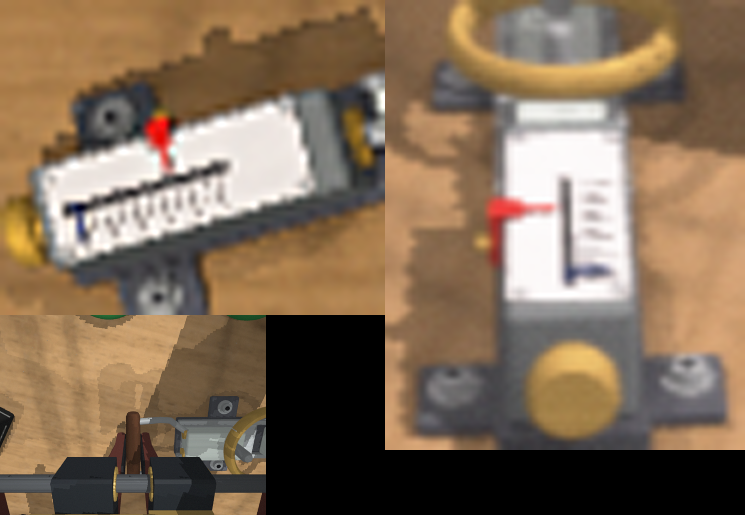

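arm_command([
  {"x":-0.2,"y":0,"z":0,"ax":0,"ay":0,"az":0},
  {"x":-0.4,"y":0,"z":0,"ax":0,"ay":0,"az":0},
  {"x":-0.6,"y":0,"z":0,"ax":0,"ay":0,"az":0},
  {"x":-0.8,"y":0,"z":0,"ax":0,"ay":0,"az":0},
  {"x":-1.0,"y":0,"z":0,"ax":0,"ay":0,"az":0},
  {"x":-1.2,"y":0,"z":0,"ax":0,"ay":0,"az":0},
  {"x":-1.4,"y":0,"z":0,"ax":0,"ay":0,"az":0},
  {"x":-1.5,"y":0,"z":0,"ax":0,"ay":0,"az":0},
])

```text
t: 17.85
ee_pos: [0.5614, 0.0221, 0.0225]
tool_rot: [-1.927, -2.48, -0.002]
ft_force: [-0.5, 5.6, 5.9]
finger_gap: 0.158
```

```bash
cat >> look.py <<'E'
def meas(c,Mc,box,name,barmax=None):
    x0,y0,x1,y1=box; im=c["image"][y0:y1,x0:x1].astype(float)
    B,G,Rr=im[...,0],im[...,1],im[...,2]
    wb=np.clip(B-Rr-20,0,None); wb[wb<0]=0
    wr=np.clip(Rr-np.maximum(B,G)-50,0,None)
    v,uu=np.mgrid[y0:y1,x0:x1]
    out=[]
    Pm=lambda w:(ray(c,Mc,np.c_[uu[w>0],v[w>0]],.051)[:,:2],w[w>0])
    pb,w1=Pm(wb); pr,w2=Pm(wr)
    yv=np.r_[-u[1],u[0]]  # tester y
    c0=np.array([.48,.3]); 
    X=(pb-c0)@u;Y=(pb-c0)@yv; Xr=(pr-c0)@u;Yr=(pr-c0)@yv
    yt=Yr.max(); k=Yr>yt-.008
    pX=(X*w1).sum()/w1.sum(); rX=(Xr*w2)[k].sum()/w2[k].sum()
    print(name,"ptr px n",len(X),"X %.2f Y %.2f spreadX %.2f"%(pX*1e3,Y.mean()*1e3,X.std()*1e3),"rider tip X %.2f Ytip %.2f n %d"%(rX*1e3,yt*1e3,k.sum()),"to go %.2f"%((pX-rX)*1e3))
meas(t,T(t),(150,240,182,276),"top"); meas(sd,T(sd),(292,306,328,336),"side")
E
python3 look.py d2
```

```text
t 18.0 pull mm 29.09329117486603 perp 0.013221497053388 z 0.02248579316009025 F [-0.5  5.6  5.9] gap 0.15796590499314447
top ptr px n 6 X 9.39 Y -3.76 spreadX 0.87 rider tip X 34.72 Ytip -5.04 n 1 to go -25.33
side ptr px n 9 X 12.76 Y -5.66 spreadX 1.20 rider tip X -43.33 Ytip 18.90 n 1 to go 56.09
```

View pics/d2.png

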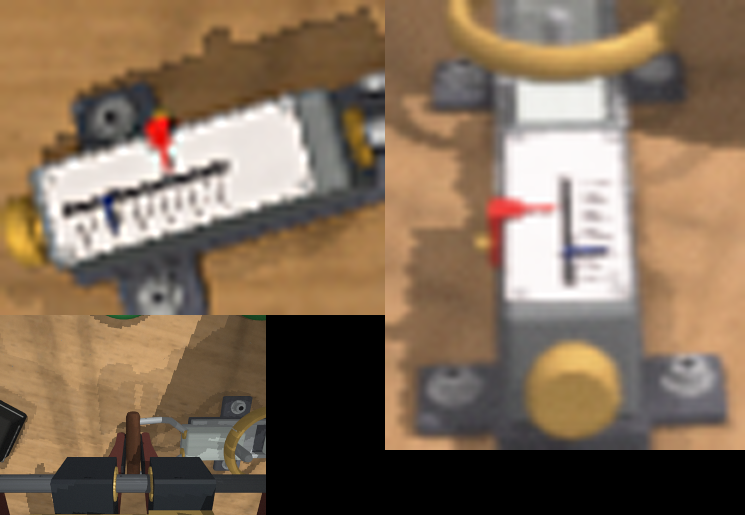

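```bash
python3 - <<'E'
s=open("look.py").read()
s=s.replace('wr=np.clip(Rr-np.maximum(B,G)-50,0,None)','wr=np.where((Rr>140)&(np.abs(B-G)<40),np.clip(Rr-np.maximum(B,G)-40,0,None),0)')
s=s.replace('k=Yr>yt-.008','k=Yr>yt-.006')
open("look.py","w").write(s)
E
cat > re.py <<'E'
import sys,pickle
src=open("look.py").read(); i=src.index("def meas")
from h import *
u=np.array([-.252,.968])
for n in sys.argv[1:]:
    s,d,t,sd=pickle.load(open(n+".pkl","rb")); print(n); exec(src[i:])
E
mv re.py rem.py; python3 rem.py d1 d2
python3 - <<'E'
from h import *
import pickle
s,d,t,sd=pickle.load(open("d2.pkl","rb"))
im=sd["image"];print(im[314:330,300:320,2]-0); print(im[316:324,298:312])
E
```

```text
d1
top ptr px n 6 X 20.38 Y -4.23 spreadX 0.89 rider tip X -13.59 Ytip -11.15 n 4 to go 33.97
side ptr px n 7 X 24.75 Y -6.74 spreadX 1.51 rider tip X -18.88 Ytip 22.55 n 21 to go 43.63
d2
top ptr px n 6 X 9.39 Y -3.76 spreadX 0.87 rider tip X -13.60 Ytip -11.15 n 4 to go 22.99
side ptr px n 9 X 12.76 Y -5.66 spreadX 1.20 rider tip X -19.89 Ytip 22.12 n 13 to go 32.65
[[222 249 252 253 253 253 253 252 243 209 220 247 251 250 251 250 250 251
  251 218]
 [223 250 252 253 253 252 253 252 239 163 140 238 244 239 236 222 216 235
  247 214]
 [224 250 252 252 252 253 253 252 240 156 129 238 250 249 248 247 249 251
  251 224]
 [226 249 252 252 252 252 252 252 238 154 124 236 240 228 206 221 244 251
  251 225]
 [236 244 247 251 252 252 252 251 237 153 109 234 240 221 198 195 215 245
  251 234]
 [239 238 241 243 245 247 247 245 236 158 109 235 249 247 245 247 249 251
  251 235]
 [226 224 218 209 212 229 218 223 238 170 109 232 240 209 191 220 244 250
  251 238]
 [170 201 222 246 251 251 247 249 249 184 113 233 240 216 195 202 229 238
  249 244]
 [205 246 251 252 252 253 252 252 251 189 114 234
[... 1739 characters left out ...]
109]
  [225 226 232]]

 [[ 44  46 174]
  [ 59  60 157]
  [109 111 170]
  [148 151 201]
  [176 177 222]
  [234 234 246]
  [246 246 251]
  [247 247 251]
  [241 242 247]
  [243 244 249]
  [244 244 249]
  [173 174 184]
  [107 108 113]
  [224 226 233]]

 [[ 43  44 159]
  [ 80  83 136]
  [188 190 205]
  [238 239 246]
  [247 247 251]
  [249 248 252]
  [250 250 252]
  [250 250 253]
  [249 249 252]
  [249 249 252]
  [246 247 251]
  [178 178 189]
  [108 108 114]
  [226 226 234]]

 [[ 43  50 158]
  [ 89  91 141]
  [203 204 217]
  [243 244 249]
  [249 249 252]
  [249 249 252]
  [250 250 252]
  [250 250 253]
  [250 250 252]
  [250 250 252]
  [246 247 251]
  [174 177 187]
  [107 107 113]
  [221 221 229]]]
```

arm_command([
  {"x":-0.2,"y":0,"z":0,"ax":0,"ay":0,"az":0},
  {"x":-0.4,"y":0,"z":0,"ax":0,"ay":0,"az":0},
  {"x":-0.5,"y":0,"z":0,"ax":0,"ay":0,"az":0},
  {"x":-0.7,"y":0,"z":0,"ax":0,"ay":0,"az":0},
  {"x":-0.9,"y":0,"z":0,"ax":0,"ay":0,"az":0},
  {"x":-1.0,"y":0,"z":0,"ax":0,"ay":0,"az":0},
  {"x":-1.2,"y":0,"z":0,"ax":0,"ay":0,"az":0},
  {"x":-1.3,"y":0,"z":0,"ax":0,"ay":0,"az":0},
])

```text
t: 19.0
ee_pos: [0.5644, 0.0106, 0.0225]
tool_rot: [-1.927, -2.479, -0.004]
ft_force: [-1.6, 11.4, 6.5]
finger_gap: 0.156
```

```bash
python3 look.py d3
```

```text
t 19.15 pull mm 40.97450646764803 perp 0.008178542263395122 z 0.022470297992927754 F [-1.6 11.4  6.5] gap 0.1563140939273396
top ptr px n 7 X -1.99 Y -4.52 spreadX 1.08 rider tip X -13.58 Ytip -11.15 n 4 to go 11.59
side ptr px n 7 X 1.00 Y -4.35 spreadX 1.28 rider tip X -20.04 Ytip 22.55 n 19 to go 21.04
```

View pics/d3.png

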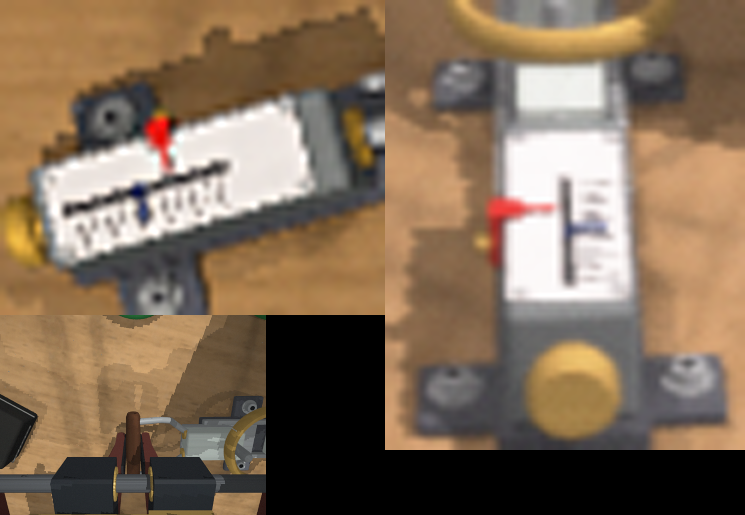

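arm_command([
  {"x":-0.1,"y":0,"z":0,"ax":0,"ay":0,"az":0},
  {"x":-0.2,"y":0,"z":0,"ax":0,"ay":0,"az":0},
  {"x":-0.4,"y":0,"z":0,"ax":0,"ay":0,"az":0},
  {"x":-0.5,"y":0,"z":0,"ax":0,"ay":0,"az":0},
  {"x":-0.7,"y":0,"z":0,"ax":0,"ay":0,"az":0},
  {"x":-0.8,"y":0,"z":0,"ax":0,"ay":0,"az":0},
  {"x":-0.9,"y":0,"z":0,"ax":0,"ay":0,"az":0},
  {"x":-0.9,"y":0,"z":0,"ax":0,"ay":0,"az":0},
])

```text
t: 20.15
ee_pos: [0.5664, 0.0027, 0.0224]
tool_rot: [-1.927, -2.478, -0.005]
ft_force: [0.2, 13.3, 7.7]
finger_gap: 0.157
```

```bash
python3 look.py d4
```

```text
t 20.3 pull mm 49.220233481360104 perp 0.0008817161217371931 z 0.022442773588646322 F [ 0.2 13.3  7.7] gap 0.15656663571852086
top ptr px n 6 X -9.97 Y -5.17 spreadX 1.02 rider tip X -13.58 Ytip -11.15 n 4 to go 3.61
side ptr px n 7 X -6.87 Y -5.64 spreadX 1.06 rider tip X -34.74 Ytip 22.98 n 12 to go 27.87
```

View pics/d4.png

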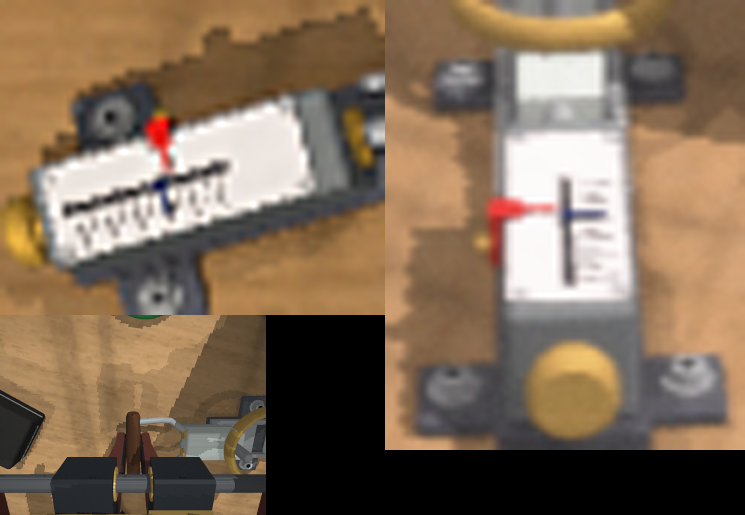

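```bash
cat > fine.py <<'E'
from h import *
import pickle,sys
u=np.array([-.252,.968]);c0=np.array([.48,.3])
def cen(c,Mc,box,f):
    x0,y0,x1,y1=box; im=c["image"][y0:y1,x0:x1].astype(float);w=np.clip(f(im[...,0],im[...,1],im[...,2]),0,None)
    v,q=np.mgrid[y0:y1,x0:x1]; p=np.array([(q*w).sum()/w.sum(),(v*w).sum()/w.sum()])
    return p,((ray(c,Mc,p,.051)[0,:2]-c0)@u)*1e3
red=lambda b,g,r:r-(b+g)/2-25
blue=lambda b,g,r:b-r-12
for n in sys.argv[1:]:
    s,d,t,sd=pickle.load(open(n+".pkl","rb"))
    rs=cen(sd,T(sd),(302,315,308,324),red); rt=cen(t,T(t),(167,256,171,261),red)
    bs=cen(sd,T(sd),(311,312,318,335),blue); bt=cen(t,T(t),(152,257,180,272),blue)
    print(n,"side",rs[0].round(2),bs[0].round(2),"go %.2f"%(bs[1]-rs[1]),"| top",rt[0].round(2),bt[0].round(2),"go %.2f"%(bt[1]-rt[1]))
E
python3 fine.py d1 d2 d3 d4
```

```text
d1 side [303.71 319.24] [313.15 329.62] go 34.40 | top [168.   257.06] [155.82 265.88] go 34.10
d2 side [303.72 319.25] [312.94 326.06] go 23.28 | top [168.   257.05] [160.   264.17] go 23.22
d3 side [303.72 319.24] [313.3  322.23] go 11.06 | top [168.   257.04] [164.67 263.23] go 11.63
d4 side [303.72 319.25] [312.98 320.  ] go 3.69 | top [168.   257.06] [167.7 261.9] go 3.66
```

arm_command([
  {"x":-0.05,"y":0,"z":0,"ax":0,"ay":0,"az":0},
  {"x":-0.1,"y":0,"z":0,"ax":0,"ay":0,"az":0},
  {"x":-0.15,"y":0,"z":0,"ax":0,"ay":0,"az":0},
  {"x":-0.2,"y":0,"z":0,"ax":0,"ay":0,"az":0},
  {"x":-0.25,"y":0,"z":0,"ax":0,"ay":0,"az":0},
  {"x":-0.3,"y":0,"z":0,"ax":0,"ay":0,"az":0},
  {"x":-0.35,"y":0,"z":0,"ax":0,"ay":0,"az":0},
  {"x":-0.37,"y":0,"z":0,"ax":0,"ay":0,"az":0},
])

```text
t: 21.3
ee_pos: [0.5672, -0.0004, 0.0225]
tool_rot: [-1.927, -2.477, -0.005]
ft_force: [0.4, 14.8, 6.9]
finger_gap: 0.155
```

```bash
python3 look.py d5|head -1; python3 fine.py d5
```

```text
t 21.45 pull mm 52.43734447449917 perp -0.009227394290774994 z 0.022456765129159673 F [ 0.4 14.8  6.9] gap 0.15530768826867086
d5 side [303.74 319.24] [313.25 319.  ] go 0.42 | top [168.01 257.05] [168.86 260.87] go 0.32
```

View pics/d5.png

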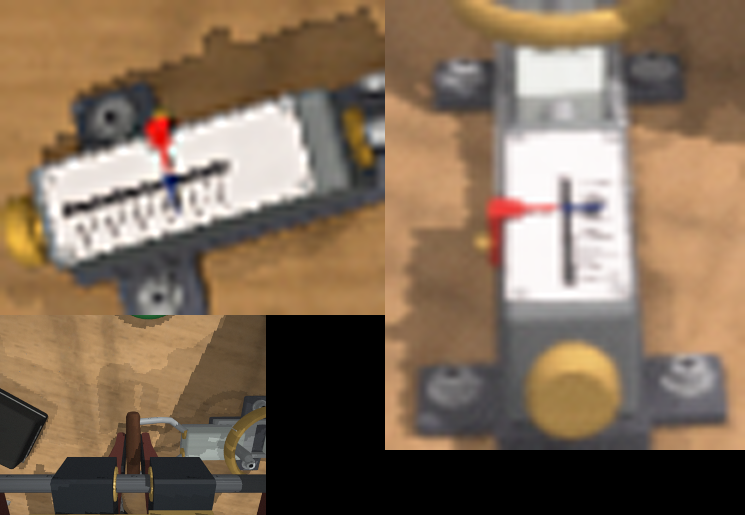

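arm_command([
  {"x":-0.02,"y":0,"z":0,"ax":0,"ay":0,"az":0},
  {"x":-0.03,"y":0,"z":0,"ax":0,"ay":0,"az":0},
  {"x":-0.03,"y":0,"z":0,"ax":0,"ay":0,"az":0},
  {"x":-0.03,"y":0,"z":0,"ax":0,"ay":0,"az":0},
  {"x":-0.03,"y":0,"z":0,"ax":0,"ay":0,"az":0},
  {"x":-0.03,"y":0,"z":0,"ax":0,"ay":0,"az":0},
  {"x":-0.03,"y":0,"z":0,"ax":0,"ay":0,"az":0},
  {"x":-0.03,"y":0,"z":0,"ax":0,"ay":0,"az":0},
])

```text
t: 22.45
ee_pos: [0.5672, -0.0007, 0.0224]
tool_rot: [-1.927, -2.477, -0.005]
ft_force: [-0.6, 15.1, 7.6]
finger_gap: 0.157
```

arm_command([
  {"x":0,"y":0,"z":0,"ax":0,"ay":0,"az":0},
  {"x":0,"y":0,"z":0,"ax":0,"ay":0,"az":0},
  {"x":0,"y":0,"z":0,"ax":0,"ay":0,"az":0},
  {"x":0,"y":0,"z":0,"ax":0,"ay":0,"az":0},
  {"x":0,"y":0,"z":0,"ax":0,"ay":0,"az":0},
  {"x":0,"y":0,"z":0,"ax":0,"ay":0,"az":0},
  {"x":0,"y":0,"z":0,"ax":0,"ay":0,"az":0},
  {"x":0,"y":0,"z":0,"ax":0,"ay":0,"az":0},
])

```text
t: 23.45
ee_pos: [0.5673, -0.0007, 0.0224]
tool_rot: [-1.927, -2.477, -0.005]
ft_force: [-0.6, 15.7, 6.9]
finger_gap: 0.154
```

```bash
python3 look.py d6|head -1; python3 fine.py d6
```

```text
t 23.6 pull mm 52.71654805927267 perp -0.039837162159686725 z 0.02243769309550366 F [-0.6 15.7  6.9] gap 0.1537943948300238
d6 side [303.71 319.24] [312.84 319.  ] go 0.37 | top [168.01 257.06] [169.1  261.34] go 0.03
```

Level within about 0.3 mm in both views. I'll hold it there for 4 more seconds.

arm_command([
  {"x":0,"y":0,"z":0,"ax":0,"ay":0,"az":0},
  {"x":0,"y":0,"z":0,"ax":0,"ay":0,"az":0},
  {"x":0,"y":0,"z":0,"ax":0,"ay":0,"az":0},
  {"x":0,"y":0,"z":0,"ax":0,"ay":0,"az":0},
  {"x":0,"y":0,"z":0,"ax":0,"ay":0,"az":0},
  {"x":0,"y":0,"z":0,"ax":0,"ay":0,"az":0},
  {"x":0,"y":0,"z":0,"ax":0,"ay":0,"az":0},
  {"x":0,"y":0,"z":0,"ax":0,"ay":0,"az":0},
])

```text
t: 24.6
ee_pos: [0.5673, -0.0007, 0.0224]
tool_rot: [-1.927, -2.477, -0.005]
ft_force: [-0.4, 15.4, 6.2]
finger_gap: 0.157
```

arm_command([
  {"x":0,"y":0,"z":0,"ax":0,"ay":0,"az":0},
  {"x":0,"y":0,"z":0,"ax":0,"ay":0,"az":0},
  {"x":0,"y":0,"z":0,"ax":0,"ay":0,"az":0},
  {"x":0,"y":0,"z":0,"ax":0,"ay":0,"az":0},
  {"x":0,"y":0,"z":0,"ax":0,"ay":0,"az":0},
  {"x":0,"y":0,"z":0,"ax":0,"ay":0,"az":0},
  {"x":0,"y":0,"z":0,"ax":0,"ay":0,"az":0},
  {"x":0,"y":0,"z":0,"ax":0,"ay":0,"az":0},
])

```text
t: 25.6
ee_pos: [0.5673, -0.0007, 0.0224]
tool_rot: [-1.927, -2.477, -0.005]
ft_force: [-0.5, 15.5, 6.5]
finger_gap: 0.157
```

arm_command([
  {"x":0,"y":0,"z":0,"ax":0,"ay":0,"az":0},
  {"x":0,"y":0,"z":0,"ax":0,"ay":0,"az":0},
  {"x":0,"y":0,"z":0,"ax":0,"ay":0,"az":0},
  {"x":0,"y":0,"z":0,"ax":0,"ay":0,"az":0},
  {"x":0,"y":0,"z":0,"ax":0,"ay":0,"az":0},
  {"x":0,"y":0,"z":0,"ax":0,"ay":0,"az":0},
  {"x":0,"y":0,"z":0,"ax":0,"ay":0,"az":0},
  {"x":0,"y":0,"z":0,"ax":0,"ay":0,"az":0},
])

```text
t: 26.6
ee_pos: [0.5673, -0.0007, 0.0224]
tool_rot: [-1.927, -2.477, -0.005]
ft_force: [-1.0, 15.5, 7.2]
finger_gap: 0.159
```

arm_command([
  {"x":0,"y":0,"z":0,"ax":0,"ay":0,"az":0},
  {"x":0,"y":0,"z":0,"ax":0,"ay":0,"az":0},
  {"x":0,"y":0,"z":0,"ax":0,"ay":0,"az":0},
  {"x":0,"y":0,"z":0,"ax":0,"ay":0,"az":0},
  {"x":0,"y":0,"z":0,"ax":0,"ay":0,"az":0},
  {"x":0,"y":0,"z":0,"ax":0,"ay":0,"az":0},
  {"x":0,"y":0,"z":0,"ax":0,"ay":0,"az":0},
  {"x":0,"y":0,"z":0,"ax":0,"ay":0,"az":0},
])

```text
t: 27.6
ee_pos: [0.5673, -0.0007, 0.0224]
tool_rot: [-1.927, -2.477, -0.005]
ft_force: [0.2, 16.2, 7.1]
finger_gap: 0.155
```

```bash
python3 look.py d7|head -1; python3 fine.py d7; python3 -c "
import pickle,cv2
s,d,t,sd=pickle.load(open('d7.pkl','rb'));cv2.imwrite('pics/d7s.png',sd['image'])"
```

```text
t 27.75 pull mm 52.711061466019096 perp -0.05485830747582348 z 0.022438739591354777 F [ 0.2 16.2  7.1] gap 0.15468416032583554
d7 side [303.74 319.25] [312.82 319.  ] go 0.34 | top [168.   257.06] [169.11 261.35] go 0.02
```

View pics/d7s.png

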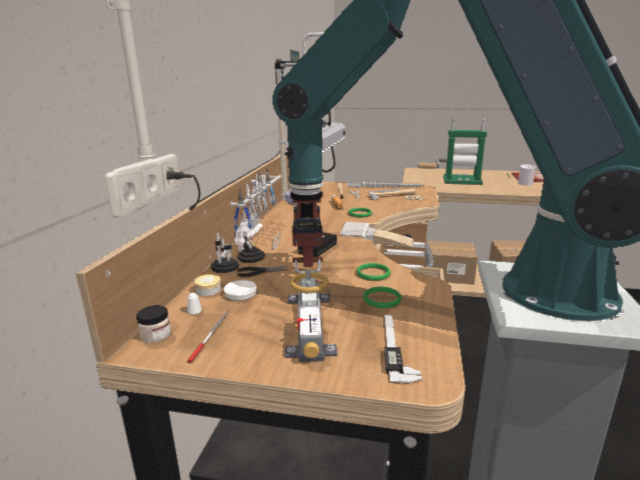

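View pics/d7.png

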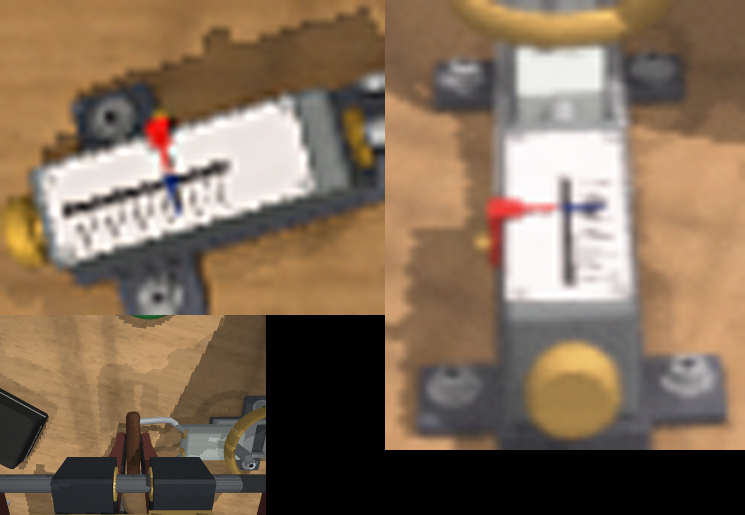

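The pointer and rider are in one line in both views: rider tip at (304,319) and pointer at (313,319) in the side view. The grip is steady and the dish, tweezers and file look undisturbed, so I'm handing in.

```bash
python3 -c "
from cell import arm
print(arm.sign_off())"
```

```text
the job is handed in; nothing more can be done
None
```

The bangle is over both pins, and I handed the job in while holding the handle with the dark blue pointer level with the red rider.

- **Bangle:** I took the brass bangle from the charcoal block by its wall, lowered it flat over both pins and let go. A wrist picture showed it lying over both pins.
- **Pull:** I gripped the bar of the handle and drew it out about 53 mm in steps, checking the scale after each.
- **Level with the rider:** The last checks put the pointer 0.0 mm (top camera) to 0.3 mm (side camera) short of the rider. It was never seen past it.
- **Hold:** I held there for more than 4 s, until about t = 27.8 s, at about 16 N along the pull. There was also a steady upward force of about 7 N from the grip on the bar.
- **Left alone:** The rider read the same throughout. The dish and file looked undisturbed in the final side picture. I never moved anything near the tweezers, but did not measure them afterwards.

One disagreement: the wrist camera placed the held bangle about 2 mm off from where the grip should put it. That was well within the slack over the pins and had no visible effect.

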